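# Clamp two boxes on the shaker platform

## Task

Two closed boxes stand loose on the platform of the orbital shaker and would walk about when it runs. With the fingertips only, without gripping or lifting anything, push each box back until it sits square against the rear rail; then push the sliding clamp bar in from the left until it has closed up the row and both boxes sit snug between it and the fixed rail on the right. Leave the bar there, the boxes still square at the rear rail, and leave everything else on the bench where it is.

Things in the scene. Friction and masses are not known exactly. Their poses are not given: they have to be found in the camera images.
- shaker: Low white orbital shaker, fixed; grey control strip along its front (robot side) to x = -140 mm, under 55 mm high. Origin: centre of its underside on the bench; x points to its rear (away from the robot), y to its left, z up. Flat slotted platform with black mat, 216 (x) by 380 mm (y), centred, top 80 mm above the bench. Rails at rear and right, front open.
- rear_rail (a point): Middle of the rubber face of the fixed rear rail, 31 mm above the platform at x = +85 mm of the shaker. The rail is an aluminium bar along the shaker's y over the platform's whole width, from 18 to 44 mm above the platform, faced with black rubber.
- side_rail (a point): Middle of the rubber face of the fixed right side rail, 31 mm above the platform at y = -153 mm of the shaker. The rail is a rubber-faced bar along the shaker's x, from 18 to 44 mm above the platform.
- box_amber: Closed tip box, amber lid, loose on the platform, about 0.3 kg, the left or the right one. Walls 80 mm deep (x) by 116 mm wide (y), 59 mm high; catch and hinge stand out 5 mm at front and rear above 40 mm height and touch nothing. Origin: centre of underside; x to its hinge side (rear), y left, z up. Against the rear rail its origin is at x = +45 mm of the shaker.
- box_grey: Closed smoke grey tip box, loose on the platform, about 0.3 kg, the left or the right one. Walls 80 mm deep (x) by 120 mm wide (y), 65 mm high; catch and hinge stand out 5 mm at front and rear above 40 mm height and touch nothing. Origin: centre of underside; x to its hinge side (rear), y left, z up. Against the rear rail its origin is at x = +45 mm of the shaker.
- clamp_bar (a joint): Sliding clamp bar at the platform's left, along the shaker's x from -98 to +80 mm, on two black shoes in the slots. Value in m: 0 = open (rubber face at shaker y = +163 mm), grows as it moves right (-y), at most 0.095. About 2.5 N of friction; stays where left; each box it pushes along adds up to 4 N. With the two boxes shut in tight it reads about 0.080.
- clamp_push (a point): Middle of the clamp bar's outer (left) face, where to push it, 31 mm above the platform. The face is 178 mm long and 26 mm high (18 to 44 mm above the platform); the bar is 18 mm thick with the black rubber strip on its inner (right) face, where a finger has no business: that would be pinching the bar.
- bottle_amber: Brown glass bottle with black cap, 72 mm wide, 172 mm high, standing on the bench behind the shaker on the right; bystander. Origin: centre of its underside.
- tape: Roll of cream label tape, 77 mm wide, 19 mm high, lying flat on the bench right of the shaker; bystander. Origin: centre of its underside.
- marker: Black marker, 128 mm long, 16 mm thick, lying on the bench in front of the shaker; bystander. Origin: middle of its underside, long along its y axis.
- tweezers: Steel tweezers, 130 mm long, 7 mm high, lying on the bench in front of the shaker; bystander. Origin: middle of the underside, long along its x axis.
- vial: Small glass vial with black cap, 12 mm wide, 41 mm high, standing on the bench in front of the shaker on the right; bystander. Origin: centre of its underside.

How it is judged:
By the outcome, as a careful person would: the job done as asked, in the order asked, and still so for the second after the job is handed in, with the robot touching nothing.
It also fails if it takes over 51 s, if anything falls off the work surface, if the arm or the gripper's body presses on something with over 40 N, if the wrist force passes 120 N, or if a joint passes its speed limit or range.

## Robot

A 6-joint arm with a two-finger parallel gripper is mounted at the origin on a cart in front of the work surface, level with it; the furniture and walls round the work are solid. World frame = base frame: x ahead of the robot, y to its left, z up, the work surface at z = 0. Lengths are in m, angles in rad, forces in N, time in s.
With the tool pointing down it reaches from about 0.35 to 0.875 m from the base axis. Payload 15.5 kg.
Tool frame: the origin (TCP) lies between the finger pads; the fingertips stand 25 mm ahead of it and the grasp point (between the pads) lies 6 mm ahead of it (ctrl.tip_reach is the distance from the TCP to the fingertips, in m); z points along the fingers, x is the direction in which the jaws open and shut, and the axes are right-handed (so a half turn about z gives the same grasp; the last joint's range is limited). The gripper opens to 85 mm and grips with 20 to 120 N. Pads are 22 mm wide; open, the fingers measure 114 mm over their backs; the gripper's body (76 mm by 85 mm) begins 54 mm behind the grasp point. The pads swing forward as they close: fully open they stand 13 mm farther back than shut.
Start: joints at [-1.306, 0.494, 1.345, -0, 1.302, -0.096], TCP at [0.221, -0.585, 0.256] pointing down, gripper open.
Joint ranges: [-2.91, 2.91], [-0.82, 2.16], [0.22, 2.67], [-1.22, 4.37], [0.12, 2.79], [-3.08, 3.08]. Speed limits (rad/s): [1.89, 1.89, 2.57, 3.01, 3.01, 3.01].

## Interface

Orientations are given as [roll, pitch, yaw] about the fixed x, y, z axes, in that order (R = Rz(yaw) Ry(pitch) Rx(roll)).
In Python, from station import ctrl, viewer, order gives the robot as it stands.
- The arm moves only by the shell command python3 -m inch 'ROWS' [OPENING]. ROWS is JSON, a list of rows, each a list of 2 entries, a list of its own where there are three numbers: the shift along the tool's x, y, z in m, then the turn, a rotation vector about the tool's x, y, z in rad. In form: [[[dx, dy, dz], [rx, ry, rz]], ...]. A call has 1 to 20 rows; each row is the pose to reach, as a shift and turn from the pose measured when the call began, along the tool's axes at that moment; what a row does not reach only later rows make up. A row lasts 1/8 s, in which the tool goes at most 62.5 mm and 10.7 degrees, less where a joint would pass 70% of its speed; a pose out of reach is approached as far as the arm can. A call with a gripper value outside its range is refused whole. OPENING is the finger opening in m, from 0 to 0.0854, set as the call begins (- or left out, the last holds). The fingers move at their own pace and stop on an object; the grip force is fixed at half the most. Time passes only in rows, so rows that repeat a pose let the fingers close. It gives the time, the measured TCP pose, the force and the opening at its end, in the units of the state.
- ctrl.sense(): the state, without advancing time (a new reading comes with each control period).
- viewer.get_image(name): name is "side" or "top"; returns (picture, depth): 384x512x3 uint8, red, green, blue; 384x512 float32, m along the optical axis (not along the pixel's ray), 0 where there is no reading.
- viewer.get_calibration(name): a dict with "K" (3x3 intrinsics, pixels), "R" (3x3) and "t" (3): a world point X has camera coordinates R X + t. Camera axes: x right, y down, z forward; pixel columns grow to the right and rows downward; lengths in m; the calibration is good to about 2 mm. A picture is of the moment at which its call begins. get_calibration takes no time and is no camera call.
- order.sign_off(): hands the job in, once; it reports no verdict.
The state is a dict: "time_s": time; "qpos": joint angles; "joint_vel": joint speeds; "tau": joint torques, N m; "eef_pos": TCP position; "eef_rot": TCP orientation; "wrist_force": force on the tool from outside, world axes, zero at the start; "moment": the same for the moment, N m; "grip_width": finger opening in m.
Only numpy, scipy, OpenCV 4.12 (cv2) and the standard library are available. Lean on these libraries where they do the work, as an engineer would, in place of code of your own. Each camera call takes 0.05 s, during which the arm holds its last target. There are 200 camera calls.

## Working session

There is one attempt and no reset: what is moved stays moved. The work goes in short steps, Python scripts to look and compute and a shell command to move; the robot and the scene stay as the last step left them, time stands still between calls to the robot, and variables do not carry over. Pictures are saved under pics/ and viewed, about 8 in all and at most 12, crops included, and the job is handed in when it is done.

```bash
mkdir -p pics; ls
python3 - <<'E'
from station import ctrl, viewer
import cv2,numpy as np
print(ctrl.sense(), ctrl.tip_reach)
for n in("top","side"):
    im,d=viewer.get_image(n); np.savez(f"pics/{n}0.npz",im=im,d=d)
    cv2.imwrite(f"pics/{n}0.png",im[:,:,::-1])
    c=viewer.get_calibration(n); print(n,c, -c["R"].T@c["t"])
E
```

```text
pics
{'time_s': 0.0, 'qpos': array([-1.30549920e+00,  4.94185175e-01,  1.34609057e+00,  2.31794471e-06,
        1.30251455e+00, -9.54645973e-02]), 'joint_vel': array([-3.83418974e-04, -1.78901237e-03,  1.62086064e-04,  7.70980225e-05,
        1.82722149e-03, -4.59276929e-04]), 'tau': array([-2.31970327e-03, -8.82165885e+01, -3.83862340e+01, -3.90646073e-04,
        1.02718634e-02,  1.33190210e-05]), 'eef_pos': array([ 0.22055889, -0.58445535,  0.25571274]), 'eef_rot': array([-3.14147627e+00,  1.19197544e-03, -1.21003515e+00]), 'wrist_force': array([ 0.69098791, -0.93105723, -0.73003197]), 'moment': array([ 0.0320494 ,  0.01197552, -0.01455126]), 'grip_width': 0.08567159187861842} 0.025
top {'K': array([[382.3893378 ,   0.        , 252.71256766],
       [  0.        , 382.3893378 , 189.81819148],
       [  0.        ,   0.        ,   1.        ]]), 'R': array([[ 0.02925939, -0.99935261,  0.02093459],
       [-0.99758206, -0.03051557, -0.06244071],
       [ 0.06303912, -0.01905699, -0.99782909]]), 't': array([-0.24597985,  0.47301258,  0.96155928])} [ 0.41845023 -0.21306193  0.99415655]
side {'K': array([[361.10610084,   0.        , 258.98053379],
       [  0.        , 361.10610084, 191.78529972],
       [  0.        ,   0.        ,   1.        ]]), 'R': array([[ 0.96676534, -0.25470325, -0.02215947],
       [-0.15546904, -0.51686645, -0.84183042],
       [ 0.20296346,  0.81729758, -0.53928703]]), 't': array([-0.52623307,  0.03233329,  1.12171422])} [ 0.28610372 -1.0340956   0.62048404]
```

View pics/top0.png

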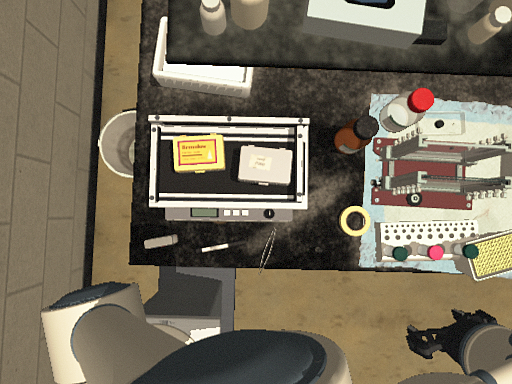

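View pics/side0.png

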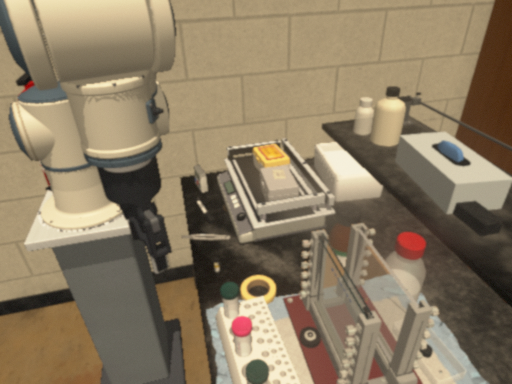

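The top view shows the shaker at cols 148–310, rows 115–222. The amber box (left) is at about (200,154) and the grey one (right) at (265,163), both slightly rotated. The marker, tweezers and vial lie in front of the shaker. Next is a zoomed crop and depth-based points.

```bash
cat > h.py <<'E'
import numpy as np,cv2
from station import ctrl,viewer
def pts(n,d):
    c=viewer.get_calibration(n);K,R,t=c["K"],c["R"],c["t"]
    v,u=np.mgrid[:384,:512]
    C=np.stack([(u-K[0,2])/K[0,0]*d,(v-K[1,2])/K[1,1]*d,d],-1)
    return (C-t)@R
def ray(n,u,v,z):
    c=viewer.get_calibration(n);K,R,t=c["K"],c["R"],c["t"]
    r=R.T@np.linalg.inv(K)@[u,v,1];o=-R.T@t
    return o+r*(z-o[2])/r[2]
def rect(P,lo,hi,m):
    s=m&(P[...,2]>lo)&(P[...,2]<hi)
    s=cv2.morphologyEx(s.astype(np.uint8),cv2.MORPH_OPEN,np.ones((3,3)))
    n,l,st,_=cv2.connectedComponentsWithStats(s)
    return [(st[i],cv2.minAreaRect((P[l==i][:,:2]*1000).astype(np.float32)),np.median(P[l==i][:,2])) for i in range(1,n) if st[i][4]>60]
E
python3 - <<'E'
from h import *
f=np.load("pics/top0.npz");im,d=f["im"],f["d"];P=pts("top",d)
cv2.imwrite("pics/crop0.png",cv2.resize(im[105:280,130:330],None,fx=4,fy=3.4,interpolation=cv2.INTER_CUBIC)[:,:,::-1])
z=np.round(P[...,2]*1000).astype(int)
for r in range(112,226,4): print(r,*z[r,144:316:5])
m=np.zeros((384,512),bool);m[110:226,140:320]=1
for lo,hi in((.13,.165),(.115,.13),(.07,.09)):
    for x in rect(P,lo,hi,m): print(lo,x)
E
```

```text
112 -2 -3 0 0 1 1 -1 4 -1 -1 -3 -4 0 0 3 1 -1 0 2 -2 2 -3 0 2 4 -3 2 -2 1 -1 2 -3 -4 -1 1
116 0 124 123 123 124 122 124 124 123 123 123 124 126 124 124 124 126 124 121 125 -1 2 -1 -3 0 1 -3 2 0 994 1 -3 -1 -3 1
120 0 123 122 122 124 123 123 124 124 126 119 125 124 126 125 125 125 124 125 122 120 124 122 122 122 123 122 124 122 125 121 129 121 0 -2
124 1 -1 82 82 102 107 106 105 109 106 108 114 113 112 114 116 111 115 117 119 121 121 122 121 121 122 121 123 123 119 119 120 120 3 1
128 0 0 126 117 81 82 82 79 79 79 82 78 78 81 77 80 78 83 81 79 81 80 80 81 83 78 80 79 79 83 111 121 78 0 0
132 -2 -1 123 114 79 82 79 78 80 79 80 84 82 82 75 83 80 80 81 82 79 82 80 82 83 81 80 80 79 82 110 123 79 -1 2
136 1 1 124 117 82 80 81 78 137 137 139 139 135 139 140 138 79 81 80 79 79 79 80 83 80 79 80 80 80 82 110 129 81 0 2
140 0 0 123 115 81 78 138 140 138 140 139 137 138 139 139 139 81 79 79 81 83 81 81 82 78 83 81 80 80 78 112 123 82 1 -3
144 2 0 121 110 83 84 138 140 142 136 142 140 141 136 140 136 78 80 80 80 79 81 80 81 80 81 81 82 81 79 112 124 80 0 -2
148 -3 1 126 109 81 81 137 139 141 14
[... 2531 characters left out ...]
.6367797851562, -254.08370971679688), (117.63404083251953, 77.934814453125), 86.17520141601562), np.float64(0.14462482879345748))
0.115 (array([ 148,  115,  161,   86, 1898], dtype=int32), ((556.8251342773438, -165.0411834716797), (368.3064880371094, 191.7490234375), 87.33570861816406), np.float64(0.12332386349525279))
0.115 (array([149, 125,  11,  77, 650], dtype=int32), ((528.8735961914062, -1.5103883743286133), (175.7378692626953, 18.707836151123047), 0.7080674767494202), np.float64(0.1234792981878508))
0.07 (array([ 149,  123,  159,   86, 7734], dtype=int32), ((532.626953125, -172.1028289794922), (200.6524658203125, 378.1822204589844), 0.771686851978302), np.float64(0.08039409237581845))
```

View pics/crop0.png

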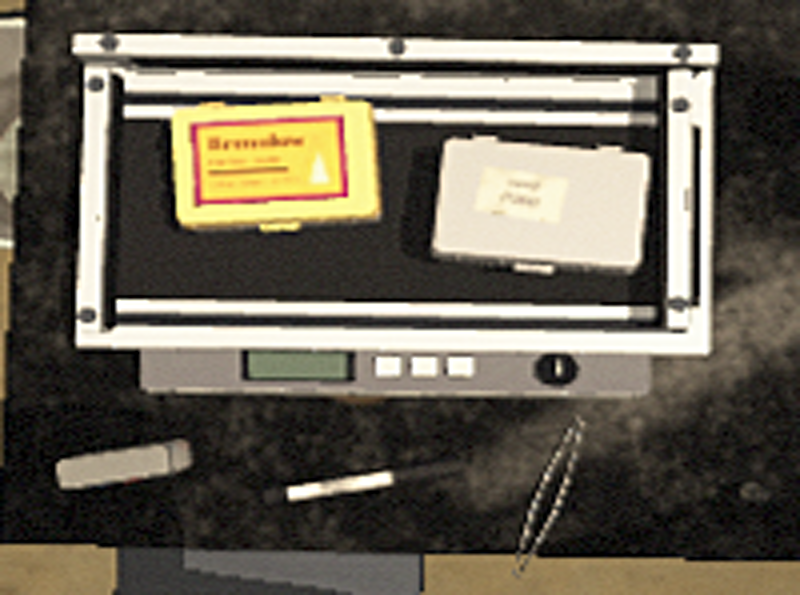

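The crop confirms the front is open. Amber is rotated about +4° and grey about −4°, both catches face the front, and the clamp bar is at the far left. Next I fit the shaker pose from edges and work out the first shift.

```bash
cat >> h.py <<'E'
from scipy.spatial.transform import Rotation as Ro
def shaker(P):
    z=P[...,2]; plat=(z>.074)&(z<.087); rail=(z>.119)&(z<.129)
    # front edge of platform per column, and rear rail top front edge
    def fit(a,b):
        a,b=np.array(a),np.array(b)
        for _ in range(4):
            p=np.polyfit(a,b,1);r=b-np.polyval(p,a);k=abs(r)<=max(2*np.median(abs(r)),.0005);a,b=a[k],b[k]
        return p
    C=range(165,290)
    fr=[P[np.where(plat[:,c]&(P[...,0][:,c]<.5))[0][-1],c,:2] for c in C]
    rr=[P[np.where(rail[110:130,c])[0][-1]+110,c,:2] for c in range(250,290)]
    f=np.array(fr);r=np.array(rr)
    return fit(f[:,1],f[:,0]),fit(r[:,1],r[:,0])
def go(x,y,z,yaw):
    "world target -> shift along tool axes and turn"
    s=ctrl.sense();R=Ro.from_euler("xyz",s["eef_rot"])
    T=Ro.from_euler("xyz",[np.pi,0,yaw])
    print("at",s["eef_pos"].round(4),s["eef_rot"].round(4),"shift",R.inv().apply(np.array([x,y,z])-s["eef_pos"]).round(4),"turn",(R.inv()*T).as_rotvec().round(4))
S=np.array([.540,-.173]);YAW=.0127
def w(x,y): # shaker mm -> world m
    c,s=np.cos(YAW),np.sin(YAW);return S+np.array([c*x-s*y,s*x+c*y])/1000
def sh(X):
    c,s=np.cos(YAW),np.sin(YAW);d=(np.asarray(X)[:2]-S)*1000;return np.array([c*d[0]+s*d[1],-s*d[0]+c*d[1]])
E
python3 - <<'E'
from h import *
f=np.load("pics/top0.npz");P=pts("top",f["d"])
a,b=shaker(P)
for n,p,h in(("front",a,-108),("rail",b,85)): print(n,"yaw deg",np.degrees(-np.arctan(p[0])),"x at y=-.173",np.polyval(p,-.173),"-> Sx",np.polyval(p,-.173)-h/1000)
z=P[...,2]
for lo,hi,m in((.074,.087,"plat"),(.118,.13,"rails")):
  for side in(1,-1):
    e=[]
    for r in range(140,200):
        c=np.where((z[r]>lo)&(z[r]<hi)&(np.arange(512)>145)&(np.arange(512)<312))[0]
        e.append(P[r,c[-1] if side>0 else c[0],:2])
    e=np.array(e);p=np.polyfit(e[:,0],e[:,1],1);print(m,side,np.degrees(np.arctan(p[0])),np.polyval(p,.54), np.median(e[:,1]))
print(sh([.554,-.1037]),sh([.5306,-.2541]))
p=w(-78,-82);go(*p,.256,-np.pi/2+YAW)
E
```

```text
front yaw deg 0.5997706601261398 x at y=-.173 0.43347380689628534 -> Sx 0.5414738068962853
rail yaw deg 1.7758669052982334 x at y=-.173 0.624376622616901 -> Sx 0.539376622616901
plat 1 1.275183395689699 -0.35995476044694624 -0.36012900081411126
plat -1 2.6304444210016396 -0.0033352422467339167 -0.006842472895278567
rails 1 0.550223748817018 -0.3409852116440774 -0.34097928803305266
rails -1 0.8445207440355628 0.006209212182058116 0.005708178547121125
[14.87895733 69.11661616] [-10.42918426 -80.97408299]
at [ 0.2206 -0.5845  0.2557] [-3.1415e+00  1.1000e-03 -1.2100e+00] shift [-0.2217 -0.3428  0.    ] turn [1.000e-04 1.100e-03 3.481e-01]
```

```bash
python3 -m inch '[[[-0.04,-0.06,0],[0,0,0.06]],[[-0.08,-0.12,0],[0,0,0.12]],[[-0.11,-0.17,0],[0,0,0.18]],[[-0.14,-0.22,0],[0,0,0.24]],[[-0.17,-0.26,0],[0,0,0.30]],[[-0.20,-0.31,0],[0,0,0.348]],[[-0.222,-0.343,0],[0,0,0.348]],[[-0.222,-0.343,0],[0,0,0.348]],[[-0.222,-0.343,0],[0,0,0.348]],[[-0.222,-0.343,0],[0,0,0.348]]]' 0.075
python3 - <<'E'
from h import *
go(*w(-78,-82),.115,-np.pi/2+YAW)
for n in("side","top"):
    im,d=viewer.get_image(n);cv2.imwrite(f"pics/{n}1.png",im[:,:,::-1]);np.savez(f"pics/{n}1.npz",im=im,d=d)
P=pts("side",d) if n=="side" else None
E
```

```text
time_s: 1.35
eef_pos: [0.4626, -0.2565, 0.2559]
eef_rot: [3.141, 0.001, -1.559]
wrist_force: [-0.4, 0.3, 0.7]
grip_width: 0.0751
at [ 0.4626 -0.2565  0.2559] [ 3.1410e+00  1.1000e-03 -1.5592e+00] shift [-0.0003 -0.0006  0.1409] turn [ 0.0006  0.0011 -0.0011]
```

```bash
python3 -m inch '[[[0,0,0.05],[0,0,0]],[[0,0,0.1],[0,0,0]],[[0,0,0.135],[0,0,0]],[[0,0,0.135],[0,0,0]]]'
python3 - <<'E'
from h import *
im,d=viewer.get_image("side");np.savez("pics/side2.npz",im=im,d=d)
cv2.imwrite("pics/side2.png",cv2.resize(im[80:260,170:370],None,fx=4,fy=3.33,interpolation=cv2.INTER_CUBIC)[:,:,::-1])
E
```

```text
time_s: 1.95
eef_pos: [0.4612, -0.256, 0.1193]
eef_rot: [3.138, 0.004, -1.56]
wrist_force: [-0.0, -0.6, 1.0]
grip_width: 0.0752
```

View pics/side2.png

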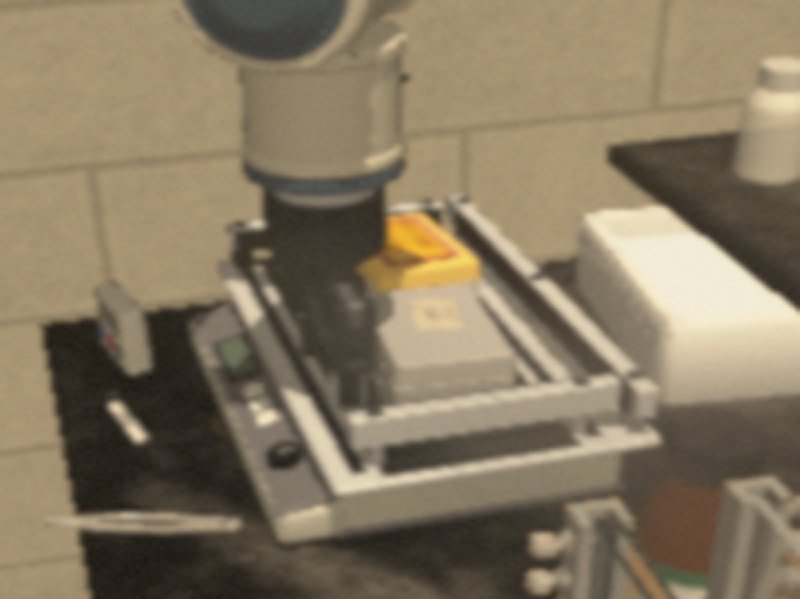

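Shown: the gripper stands in front of the grey box, clear of the rails, with the fingertips below the rail tops. Now I push grey back.

```bash
python3 -m inch '[[[0,-0.01,0.004],[0,0,0]],[[0,-0.018,0.004],[0,0,0]],[[0,-0.025,0.004],[0,0,0]],[[0,-0.032,0.004],[0,0,0]],[[0,-0.039,0.004],[0,0,0]],[[0,-0.046,0.004],[0,0,0]],[[0,-0.053,0.004],[0,0,0]],[[0,-0.060,0.004],[0,0,0]],[[0,-0.066,0.004],[0,0,0]],[[0,-0.066,0.004],[0,0,0]]]'
python3 - <<'E'
from h import *
print(sh(ctrl.sense()["eef_pos"]))
im,d=viewer.get_image("top");P=pts("top",d);np.savez("pics/top3.npz",im=im,d=d)
cv2.imwrite("pics/top3.png",cv2.resize(im[105:240,130:330],None,fx=4,fy=4,interpolation=cv2.INTER_CUBIC)[:,:,::-1])
E
```

```text
time_s: 3.25
eef_pos: [0.5287, -0.2559, 0.1168]
eef_rot: [3.14, 0.002, -1.56]
wrist_force: [0.2, 0.2, -0.1]
grip_width: 0.0749
[-12.36818179 -82.72318062]
```

View pics/top3.png

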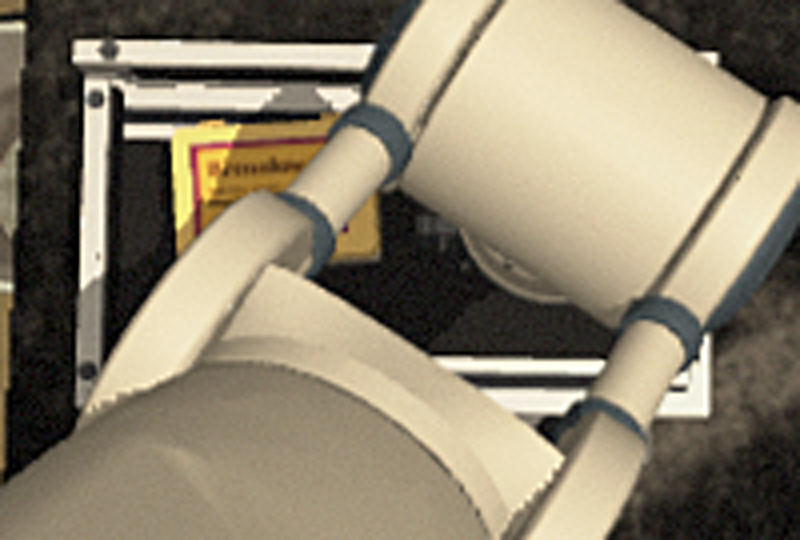

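The arm hides the box here, so I'll go by force and position.

```bash
python3 -m inch '[[[0,-0.002,0],[0,0,0]],[[0,-0.004,0],[0,0,0]],[[0,-0.006,0],[0,0,0]],[[0,-0.006,0],[0,0,0]]]'; python3 -m inch '[[[0,-0.002,0],[0,0,0]],[[0,-0.003,0],[0,0,0]],[[0,-0.003,0],[0,0,0]]]'
python3 - <<'E'
from h import *
print(sh(ctrl.sense()["eef_pos"]))
im,d=viewer.get_image("side");np.savez("pics/side4.npz",im=im,d=d)
cv2.imwrite("pics/side4.png",cv2.resize(im[120:240,200:360],None,fx=5,fy=5,interpolation=cv2.INTER_CUBIC)[:,:,::-1])
E
```

```text
time_s: 3.8
eef_pos: [0.5343, -0.2558, 0.1167]
eef_rot: [3.14, 0.002, -1.56]
wrist_force: [-3.3, -0.7, 1.3]
grip_width: 0.0746
time_s: 4.18
eef_pos: [0.5344, -0.2552, 0.1162]
eef_rot: [3.134, 0.004, -1.559]
wrist_force: [-22.6, -2.6, 7.1]
grip_width: 0.0751
[ -6.68073077 -82.12364569]
```

View pics/side4.png

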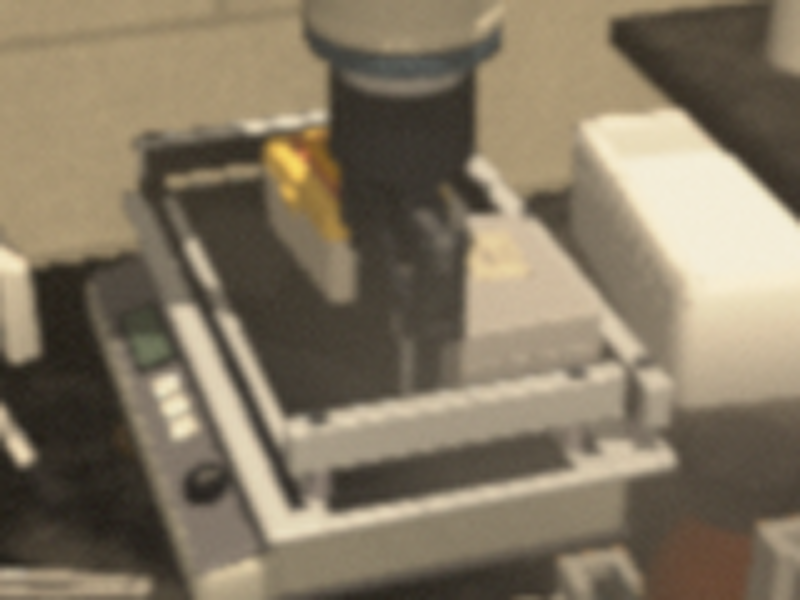

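Grey sits against the rear rail: the TCP stopped at −6.7 mm (expected about −6) at 22 N. Back off and move across to amber.

```bash
python3 -m inch '[[[0,0.01,0],[0,0,0]],[[0,0.03,0],[0,0,0]],[[0,0.05,0],[0,0,0]],[[0,0.05,0],[0,0,0]],[[-0.03,0.05,0],[0,0,0]],[[-0.07,0.05,0],[0,0,0]],[[-0.11,0.05,0],[0,0,0]],[[-0.14,0.05,0],[0,0,0]],[[-0.151,0.05,0],[0,0,0]],[[-0.151,0.05,0],[0,0,0]],[[-0.151,0.05,0],[0,0,0]]]'
python3 - <<'E'
from h import *
print(sh(ctrl.sense()["eef_pos"]));go(*w(-13,69),.115,-np.pi/2+YAW)
im,d=viewer.get_image("top");P=pts("top",d);np.savez("pics/top5.npz",im=im,d=d)
m=np.zeros((384,512),bool);m[110:190,160:320]=1
for x in rect(P,.131,.152,m): print(x)
E
```

```text
time_s: 5.6
eef_pos: [0.4831, -0.1057, 0.1171]
eef_rot: [3.135, 0.003, -1.56]
wrist_force: [-0.3, 0.9, 0.2]
grip_width: 0.0751
[-56.03277677  68.00333135]
at [ 0.4831 -0.1057  0.1171] [ 3.1346  0.0032 -1.5596] shift [-0.0011 -0.043   0.0018] turn [ 0.007   0.0032 -0.0015]
(array([ 239,  123,   53,   35, 1795], dtype=int32), ((586.0122680664062, -253.755859375), (77.56216430664062, 117.59749603271484), 1.264935851097107), np.float64(0.14450518799846251))
(array([197, 135,  26,  11, 191], dtype=int32), ((582.0621948242188, -128.57220458984375), (23.79833221435547, 56.56644058227539), 2.354428291320801), np.float64(0.13854189897513922))
```

Grey now measures x ≈ 45 mm and square. Push amber.

```bash
python3 -m inch '[[[0,-0.008,0.001],[0.006,0.003,-0.001]],[[0,-0.016,0.001],[0.006,0.003,-0.001]],[[0,-0.024,0.001],[0.006,0.003,-0.001]],[[0,-0.031,0.001],[0.006,0.003,-0.001]],[[0,-0.038,0.001],[0.006,0.003,-0.001]],[[0,-0.044,0.001],[0.006,0.003,-0.001]],[[0,-0.048,0.001],[0.006,0.003,-0.001]],[[0,-0.048,0.001],[0.006,0.003,-0.001]]]';  python3 -m inch '[[[0,-0.002,0],[0,0,0]],[[0,-0.004,0],[0,0,0]],[[0,-0.004,0],[0,0,0]]]'; python3 -c "
from h import *
print(sh(ctrl.sense()['eef_pos']))"
```

```text
time_s: 6.65
eef_pos: [0.5314, -0.1053, 0.1158]
eef_rot: [3.141, 0.0, -1.559]
wrist_force: [0.5, -0.3, -0.2]
grip_width: 0.0751
time_s: 7.02
eef_pos: [0.5331, -0.1051, 0.1156]
eef_rot: [3.136, 0.001, -1.559]
wrist_force: [-16.6, -3.7, 11.2]
grip_width: 0.0749
[-6.08154089 67.95165427]
```

Amber reached the rail at 16 N. Back off, lift, turn 90° and go to the left of the clamp bar.

```bash
python3 -m inch '[[[0,0.015,0],[0,0,0]],[[0,0.05,0],[0,0,0]],[[0,0.05,-0.05],[0,0,0]],[[0,0.05,-0.10],[0,0,0]],[[0,0.05,-0.13],[0,0,-0.1]],[[-0.02,0.045,-0.13],[0,0,-0.28]],[[-0.04,0.035,-0.13],[0,0,-0.46]],[[-0.06,0.025,-0.13],[0,0,-0.64]],[[-0.08,0.015,-0.13],[0,0,-0.82]],[[-0.10,0.01,-0.13],[0,0,-1.0]],[[-0.12,0.003,-0.13],[0,0,-1.18]],[[-0.14,0.003,-0.13],[0,0,-1.36]],[[-0.149,0.003,-0.13],[0,0,-1.53]],[[-0.149,0.003,-0.13],[0,0,-1.571]],[[-0.149,0.003,-0.13],[0,0,-1.571]],[[-0.149,0.003,-0.13],[0,0,-1.571]]]'
python3 - <<'E'
from h import *
print(sh(ctrl.sense()["eef_pos"]));go(*w(-9,217),.113,YAW)
for n in("top","side"):
    im,d=viewer.get_image(n);np.savez(f"pics/{n}6.npz",im=im,d=d)
    cv2.imwrite(f"pics/{n}6.png",im[:,:,::-1])
    P=pts(n,d);m=np.zeros((384,512),bool);m[110:240,160:360]=1
    for x in rect(P,.131,.152,m): print(n,x, sh(np.array(x[1][0])/1000))
a=cv2.imread("pics/top6.png")[90:250,110:330];b=cv2.imread("pics/side6.png")[110:270,160:380]
cv2.imwrite("pics/both6.png",cv2.resize(np.vstack([a,b]),None,fx=1.85,fy=1.85,interpolation=cv2.INTER_CUBIC))
E
```

```text
time_s: 9.02
eef_pos: [0.529, 0.0436, 0.2457]
eef_rot: [-3.141, 0.005, 0.011]
wrist_force: [0.2, -0.3, -0.8]
grip_width: 0.0751
[ -8.26113262 216.72304312]
at [0.529  0.0436 0.2457] [-3.1411  0.0049  0.011 ] shift [-1.000e-04 -2.000e-04  1.327e-01] turn [-0.0005  0.0049 -0.0017]
top (array([ 175,  122,   51,   35, 1684], dtype=int32), ((583.828857421875, -106.0997543334961), (77.44912719726562, 112.46416473388672), 0.0029985718429088593), np.float64(0.13878759278421776)) [44.67493317 66.33823904]
top (array([ 239,  123,   53,   35, 1799], dtype=int32), ((586.02734375, -253.8299560546875), (77.3800277709961, 117.75949096679688), 1.3042806386947632), np.float64(0.14458729203049447)) [ 44.99711908 -81.40796916]
side (array([263, 143,  35,  21, 508], dtype=int32), ((582.945068359375, -107.74427795410156), (77.22820281982422, 116.03722381591797), 0.6192564368247986), np.float64(0.13944728126980133)) [43.77033049 64.70507186]
side (array([278, 162,  42,  30, 842], dtype=int32), ((584.7732543945312, -256.0110778808594), (78.6610107421875, 120.79450225830078), 1.4880136251449585), np.float64(0.14535085864113378)) [ 43.71543135 -83.57298859]
side (array([337, 222,  13,  10,  86], dtype=int32), ((602.1469116210938, -487.19036865234375), (13.327397346496582, 32.93435287475586), 31.64362144470215), np.float64(0.1381186946268526)) [  58.15178943 -314.95427567]
```

View pics/both6.png

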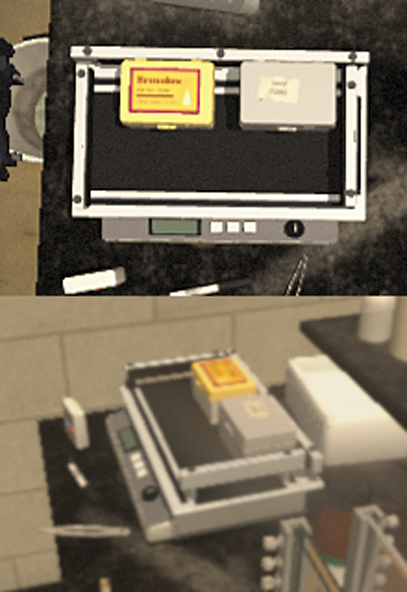

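Both boxes are square at the rear rail (x ≈ 45 mm); the bar is still open at the left and the gripper is left of it. Descend, then push.

```bash
python3 -m inch '[[[0,0,0.05],[0,0.003,0]],[[0,0,0.1],[0,0.005,0]],[[0,0,0.131],[0,0.005,0]],[[0,0,0.131],[0,0.005,0]],[[0,0,0.131],[0,0.005,0]]]'; python3 -m inch '[[[0,0.008,0],[0,0,0]],[[0,0.016,0],[0,0,0]],[[0,0.022,0],[0,0,0]],[[0,0.028,0],[0,0,0]],[[0,0.034,0],[0,0,0]],[[0,0.04,0],[0,0,0]],[[0,0.046,0],[0,0,0]],[[0,0.046,0],[0,0,0]]]'
python3 - <<'E'
from h import *
print(sh(ctrl.sense()["eef_pos"]))
im,d=viewer.get_image("top");np.savez("pics/top7.npz",im=im,d=d)
cv2.imwrite("pics/top7.png",cv2.resize(im[105:240,130:330],None,fx=3,fy=3,interpolation=cv2.INTER_CUBIC)[:,:,::-1])
E
```

```text
time_s: 9.75
eef_pos: [0.529, 0.0436, 0.1158]
eef_rot: [-3.141, -0.001, 0.011]
wrist_force: [0.3, -0.4, 1.1]
grip_width: 0.0749
time_s: 10.75
eef_pos: [0.5294, -0.0029, 0.1157]
eef_rot: [-3.141, -0.001, 0.011]
wrist_force: [0.5, -0.8, -0.5]
grip_width: 0.0753
[ -8.43229481 170.22651405]
```

View pics/top7.png

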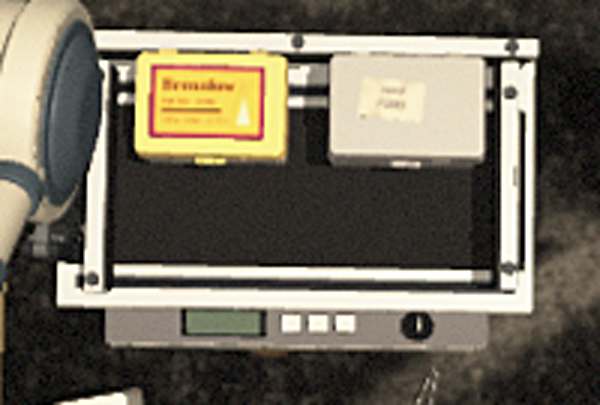

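The bar is moving evenly, about 22 mm in so far, with the fingers on its outer face. Continue.

```bash
python3 -m inch '[[[0,0.005,0],[0,0,0]],[[0,0.01,0],[0,0,0]],[[0,0.015,0],[0,0,0]],[[0,0.02,0],[0,0,0]],[[0,0.025,0],[0,0,0]],[[0,0.03,0],[0,0,0]],[[0,0.035,0],[0,0,0]],[[0,0.039,0],[0,0,0]],[[0,0.043,0],[0,0,0]],[[0,0.046,0],[0,0,0]],[[0,0.049,0],[0,0,0]],[[0,0.052,0],[0,0,0]],[[0,0.052,0],[0,0,0]]]'
python3 - <<'E'
from h import *
print(sh(ctrl.sense()["eef_pos"]))
im,d=viewer.get_image("top");np.savez("pics/top8.npz",im=im,d=d)
cv2.imwrite("pics/top8.png",cv2.resize(im[105:240,130:330],None,fx=3,fy=3,interpolation=cv2.INTER_CUBIC)[:,:,::-1])
E
```

```text
time_s: 12.42
eef_pos: [0.5298, -0.055, 0.1156]
eef_rot: [-3.141, -0.001, 0.01]
wrist_force: [0.5, 0.6, 0.1]
grip_width: 0.0748
[ -8.71947301 118.12301579]
```

View pics/top8.png

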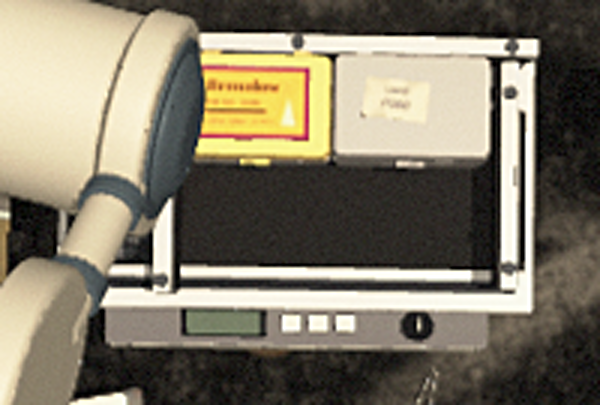

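Row nearly closed: the boxes touch and only a few mm are left at the right. Creep in with force checks.

```bash
python3 -m inch '[[[0,0.002,0],[0,0,0]],[[0,0.004,0],[0,0,0]],[[0,0.005,0],[0,0,0]],[[0,0.005,0],[0,0,0]]]';  python3 -m inch '[[[0,0.0015,0],[0,0,0]],[[0,0.003,0],[0,0,0]],[[0,0.003,0],[0,0,0]]]'; python3 -c "
from h import *
print(sh(ctrl.sense()['eef_pos']))"
```

```text
time_s: 12.98
eef_pos: [0.5297, -0.0599, 0.1156]
eef_rot: [-3.141, -0.0, 0.011]
wrist_force: [1.2, 4.0, 0.2]
grip_width: 0.0751
time_s: 13.35
eef_pos: [0.5296, -0.0611, 0.1156]
eef_rot: [-3.139, -0.0, 0.011]
wrist_force: [4.4, 26.4, 1.5]
grip_width: 0.0752
[ -8.95655334 112.06857238]
```

The bar stopped at TCP y = 112 mm (expected 112) and force rose to 26 N: closed up. Retreat and check.

```bash
python3 -m inch '[[[0,-0.01,0],[0,0,0]],[[0,-0.05,0],[0,0,0]],[[0,-0.1,0],[0,0,0]],[[0,-0.105,0],[0,0,0]],[[0,-0.105,-0.05],[0,0,0]],[[0,-0.105,-0.1],[0,0,0]],[[0,-0.105,-0.14],[0,0,0]],[[0,-0.105,-0.14],[0,0,0]],[[0,-0.105,-0.14],[0,0,0]]]'
python3 - <<'E'
from h import *
out=[]
for n in("top","side"):
    im,d=viewer.get_image(n);np.savez(f"pics/{n}9.npz",im=im,d=d)
    out.append(im)
    P=pts(n,d);m=np.zeros((384,512),bool);m[110:230,160:320]=1
    for x in rect(P,.131,.152,m): print(n,np.round(x[1][1]),round(x[1][2],2), sh(np.array(x[1][0])/1000).round(1))
a=out[0][90:280,110:370];b=out[1][100:290,170:430]
P=pts("top",np.load("pics/top9.npz")["d"])
z=P[...,2];k=np.zeros_like(z,bool);k[155:195,150:235]=1;k&=(z>.117)&(z<.129)
q=np.array([sh(p) for p in P[k]]);print("bar y range",np.percentile(q[:,1],[2,50,98]))
cv2.imwrite("pics/both9.png",cv2.resize(np.vstack([a,b]),None,fx=1.55,fy=1.55,interpolation=cv2.INTER_CUBIC)[:,:,::-1])
E
```

```text
time_s: 14.48
eef_pos: [0.528, 0.0431, 0.2554]
eef_rot: [-3.139, 0.0, 0.011]
wrist_force: [-0.6, -0.2, -0.1]
grip_width: 0.0753
top [ 77. 112.] 0.51 [44.9 27.2]
top [ 78. 118.] 1.01 [ 45.4 -90.4]
side [ 82. 239.] 0.45 [ 41.7 -33.9]
bar y range [ 17.76802295  92.50562909 102.48059275]
```

View pics/both9.png

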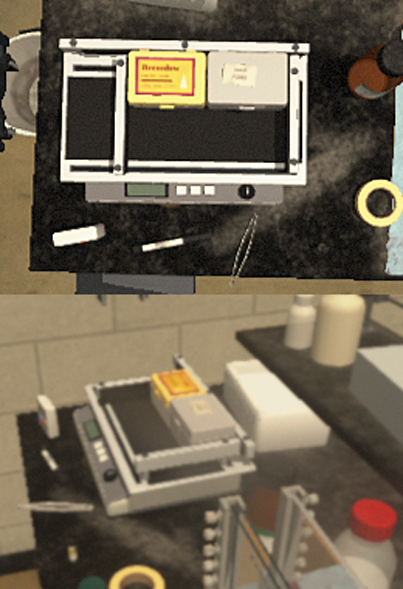

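```bash
python3 -c "
from station import order
print(order.sign_off())"
```

```text
the job is handed in; nothing more can be done
None
```

I pushed both boxes square against the rear rail, grey first and then amber. I then pushed the clamp bar in from its outer face until the row was closed, and handed the job in at about 14.6 s of the 51 s allowed. I used only the fingertips and did not grip or lift anything.

- **Rear rail:** each push ended with a firm stop, grey at 22 N and amber at 16 N. In the final top view both boxes sit at x ≈ 45 mm of the shaker, as expected, and square within about 0.3°.
- **Clamp bar:** it stopped where the row should be tight, and the force rose to 26 N. That puts the bar at about 0.080, and the final top view puts its outer face at about 101–102 mm (101 expected).
- **Other items:** the last picture shows nothing else visibly moved, though I did not measure the bystander items. The arm was clear and touching nothing when I handed in.
- **Disagreements:** the top view puts the boxes about 2 mm further left than the ideal y (27 and −90 mm instead of 25 and −93 mm). This is about the size of the camera calibration error, and their spacing of 117.6 mm is right (118 mm expected). The final side view merged the two boxes into one shape and read their x about 3 mm low, so I gave it little weight.

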